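# Find the unset filling with a spring gauge

## Robot

A 6-joint arm with a two-finger parallel gripper is mounted at the origin on the work surface. World frame = base frame: x ahead of the robot, y to its left, z up, the work surface at z = 0. Lengths are in m, angles in rad, forces in N, time in s.
With the tool pointing down it reaches from about 0.425 to 0.95 m from the base axis. Payload 14.7 kg.
Tool frame: the origin (TCP) lies at the very end of the fingers, on their centre line; the grasp point (between the pads) lies 19 mm behind it; z points along the fingers, y is the line along which they close (so a half turn about z gives the same grasp; the last joint's range is limited). The gripper opens to 85 mm and grips with 20 to 120 N. Pads are 22 mm wide; open, the fingers measure 114 mm over their backs; the gripper's body (76 mm by 85 mm) begins 54 mm behind the grasp point. The pads swing forward as they close: fully open they stand 13 mm farther back than shut.
Start: joints at [1.186, 0.48, 1.596, -0, 1.065, -0.047], TCP at [0.215, 0.613, 0.231] pointing down, gripper open.
Joint ranges: [-2.75, 2.75], [-0.82, 2.05], [0.23, 2.67], [-1.56, 4.7], [0.09, 2.69], [-2.92, 2.92]. Speed limits (rad/s): [1.89, 1.89, 2.39, 3.01, 3.01, 3.01].

## Interface

Orientations are given as a 3x3 rotation matrix whose columns are the frame's x, y, z axes.
In Python, from rig import status, viewer, ctrl gives the robot as it stands.
- The arm moves only by the shell command python3 -m inch 'ROWS' [FORCE]. ROWS is JSON, a list of rows, each a list of 3 entries, a list of its own where there are three numbers: the shift along the tool's x, y, z in cm, then the turn about the tool's z in rad, then the finger opening in cm, from 0 to 8.54. In form: [[[dx, dy, dz], roll, gripper], ...]. A call has 1 to 5 rows; each row is the pose to reach, as a shift and turn from the pose commanded when the call began, along the tool's axes at that moment; what a row does not reach only later rows make up. A row lasts 1/12 s, in which the tool goes at most 41.7 mm and 7.16 degrees, less where a joint would pass 70% of its speed; a pose out of reach is approached as far as the arm can. A call with a gripper value outside its range is refused whole. The fingers move at their own pace and stop on an object; FORCE is the grip in N (left out, the last holds). Time passes only in rows, so rows that repeat a pose let the fingers close. It gives the time, the measured TCP pose, the force, the opening and the grip force at its end, in the units of the state.
- status.get_obs(): the state, without advancing time (a new reading comes with each control period).
- viewer.get_image(name): name is "scene" or "top" or "wrist"; returns a dict with "frame" (480x640x3 uint8, red, green, blue), "K" (3x3 intrinsics, pixels), "dist" ([k1, k2, p1, p2, k3] as OpenCV has them; the pictures are not rectified), "R" (3x3) and "t" (3): a world point X has camera coordinates R X + t. Camera axes: x right, y down, z forward; pixel columns grow to the right and rows downward; lengths in m; the calibration is good to about 2 mm. A picture is of the moment at which its call begins. There is no depth.
- ctrl.close_job(): hands the job in; it is judged then, once.
The state is a dict: "t": time; "q": joint angles; "dq": joint speeds; "joint_torque": joint torques, N m; "position": TCP position; "orientation": TCP orientation; "ft_force": force on the tool from outside, world axes, zero at the start; "torque": the same for the moment, N m; "opening": finger opening in m; "grip_force": force on a finger pad.
Only numpy, scipy, OpenCV 4.12 (cv2) and the standard library are available. Lean on these libraries where they do the work, as an engineer would, in place of code of your own. Each camera call takes 0.05 s, during which the arm holds its last target. There are 200 camera calls.

## Task

Check three samples of filling: take the spring gauge from its holder and press its pin gently, straight down, into the middle of each tin until about half of the pin's spring travel is used and the filling is dented, never using more than three quarters of it. Stand the gauge upright back in its holder with its collar down on the block, then set the tin whose filling let the pin sink deepest upright on the low steel tray, leaving the other two tins and everything else where they are.

Things in the scene. Friction and masses are not known exactly. Their poses are not given: they have to be found in the camera images.
- holder: wooden block 76 x 76 mm, 62 mm high, fixed, with an upright through hole 32 mm across in its middle; origin at the centre of the underside. It stands left or right of the tins, and the tray on the other side
- gauge: spring gauge, round, 0.18 kg, hanging upright in the holder by its collar. Origin at the centre of the collar's underside (62 mm above the table when home), z up. Collar 48 mm across, 6 mm thick; above it an aluminium barrel 26 mm across (6 to 64 mm above the origin), then a 29 mm cap up to 72 mm; below, a 26 mm nose down to -30 mm and the 8 mm steel pin down to -52 mm
- gauge_pin (a joint): how far the sprung pin is pushed into the gauge, m: 0 out, 0.006 at its stop. Spring: starts to move at 1.5 N, then 2 N more per mm (half travel, 3 mm, is 7.5 N)
- tin_a: one of three alike round open aluminium tins, 62 mm across, 50 mm high, wall 2 mm, 0.3 kg; origin at the centre of the underside, z up. Its set pale filling has a flat top 24 to 44 mm above the origin (differs per tin and run, not measured). The middle of the filling, 25 mm across, gives way under the pin; which tin is softest cannot be seen beforehand
- tin_b: one of three alike round open aluminium tins, 62 mm across, 50 mm high, wall 2 mm, 0.3 kg; origin at the centre of the underside, z up. Its set pale filling has a flat top 24 to 44 mm above the origin (differs per tin and run, not measured). The middle of the filling, 25 mm across, gives way under the pin; which tin is softest cannot be seen beforehand
- tin_c: one of three alike round open aluminium tins, 62 mm across, 50 mm high, wall 2 mm, 0.3 kg; origin at the centre of the underside, z up. Its set pale filling has a flat top 24 to 44 mm above the origin (differs per tin and run, not measured). The middle of the filling, 25 mm across, gives way under the pin; which tin is softest cannot be seen beforehand
- spot_a (a joint): how far the middle of tin_a's filling is dented, m (0 untouched, at most 0.012). The dent stays (firm: what exceeds 3 mm springs back; soft: what exceeds 9 mm). A firm filling gives at 5 N, then takes 1.5 N more per mm; the soft one 4 N, then 0.45 N more per mm: at 7.5 N about 1.7 against 8 mm. Two tins are firm, one is soft
- spot_b (a joint): how far the middle of tin_b's filling is dented, m (0 untouched, at most 0.012). The dent stays (firm: what exceeds 3 mm springs back; soft: what exceeds 9 mm). A firm filling gives at 5 N, then takes 1.5 N more per mm; the soft one 4 N, then 0.45 N more per mm: at 7.5 N about 1.7 against 8 mm. Two tins are firm, one is soft
- spot_c (a joint): how far the middle of tin_c's filling is dented, m (0 untouched, at most 0.012). The dent stays (firm: what exceeds 3 mm springs back; soft: what exceeds 9 mm). A firm filling gives at 5 N, then takes 1.5 N more per mm; the soft one 4 N, then 0.45 N more per mm: at 7.5 N about 1.7 against 8 mm. Two tins are firm, one is soft
- tray: square steel tray 170 x 170 mm, fixed, with a floor about 3 mm thick and a rim 10 mm high and 3 mm thick; origin at the centre of the underside
- carton: bystander: closed brass-coloured tin box 94 x 144 mm, 59 mm high, beyond the sample tins; origin at the centre of the underside
- tub: bystander: dark brown open tub 150 mm across, 110 mm high; origin at the centre of the underside
- knife: bystander: spatula with a dark wooden handle, about 270 mm long, lying flat beyond the tins

How it is judged:
By the outcome, as a careful person would: the job done as asked, in the order asked, and still so for the second after the job is handed in, with the robot touching nothing.
It also fails if it takes over 70 s, if anything falls off the work surface, if the arm or the gripper's body presses on something with over 40 N, if the wrist force passes 120 N, or if a joint passes its speed limit or range.

## Working session

There is one attempt and no reset: what is moved stays moved. The work goes in short steps, Python scripts to look and compute and a shell command to move; the robot and the scene stay as the last step left them, time stands still between calls to the robot, and variables do not carry over. Pictures are saved under pics/ and viewed, at most 11 in all, crops included, and the job is handed in when it is done.

```bash
ls; mkdir -p pics
cat > h.py <<'E'
import numpy as np, cv2
from rig import status, viewer, ctrl
def ray(im,uv):
    p=cv2.undistortPoints(np.array([[uv]],float),im["K"],np.array(im["dist"],float))[0,0]
    R=np.array(im["R"]);d=R.T@np.array([p[0],p[1],1]);c=-R.T@np.array(im["t"]);return c,d
def onz(im,uv,z):
    c,d=ray(im,uv);return c+d*(z-c[2])/d[2]
def proj(im,X):
    return cv2.projectPoints(np.array(X,float).reshape(-1,3),cv2.Rodrigues(np.array(im["R"]))[0],np.array(im["t"],float),im["K"],np.array(im["dist"],float))[0][:,0]
def get(n,f=None):
    im=viewer.get_image(n); im["K"]=np.array(im["K"],float)
    if f: cv2.imwrite("pics/"+f,im["frame"][:,:,::-1])
    return im
E
python3 - <<'E'
from h import *
o=status.get_obs();print(o["t"],o["position"],np.round(o["orientation"],3),o["opening"],o["ft_force"])
t=get("top","top1.png");s=get("scene","scene1.png")
import pickle;pickle.dump((t,s),open("im1.pkl","wb"))
E
```

```text
pics
0.0 [0.21524066 0.61288833 0.23065347] [[-0.943  0.331 -0.   ]
 [ 0.331  0.943 -0.001]
 [ 0.    -0.001 -1.   ]] 0.08593078568432701 [0.38592115 0.18453912 0.07988731]
```

View pics/top1.png

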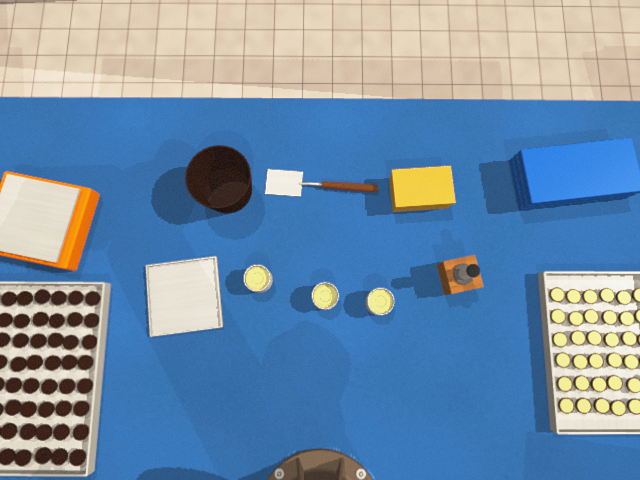

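View pics/scene1.png

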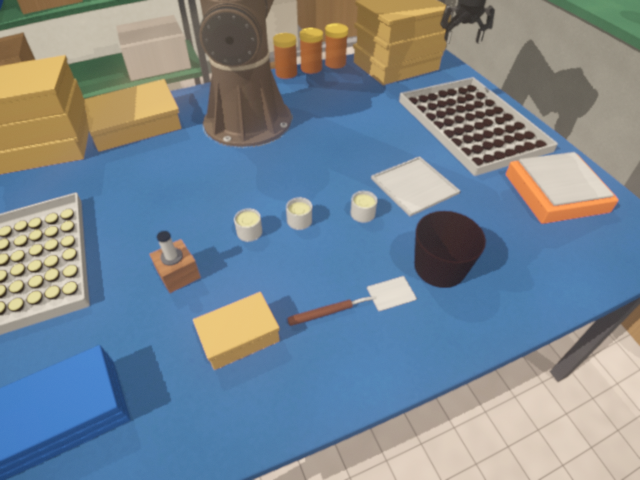

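The top view shows the tins at about (258,278), (325,295) and (380,301). The holder with the gauge is at (462,275), the gauge cap at (473,270), and the tray at (184,297) on the left. The scene view shows the same layout.

Run:
```python
from h import *
import pickle
t,s=pickle.load(open("im1.pkl","rb"))
f=t["frame"];hsv=cv2.cvtColor(f,cv2.COLOR_RGB2HSV)
print("base",proj(t,[[0,0,0],[.5,0,0],[.215,.613,.23]]))
# non-blue mask for tins & tray & holder
nb=((hsv[...,0]<95)|(hsv[...,1]<90)|(hsv[...,0]>125)).astype(np.uint8); nb[:245]=0; nb[345:]=0
nb[:,:130]=0; nb[:,500:]=0
nb=cv2.morphologyEx(nb,cv2.MORPH_OPEN,np.ones((3,3)))
cs,_=cv2.findContours(nb,cv2.RETR_EXTERNAL,cv2.CHAIN_APPROX_NONE)
for c in cs:
    if cv2.contourArea(c)<100: continue
    (u,v),r=cv2.minEnclosingCircle(c); 
    w=np.array([onz(t,p[0].astype(float),.05) for p in c])
    print("blob",(round(u),round(v)),round(r,1),cv2.contourArea(c),"ctr z.05",onz(t,(u,v),.05).round(4),"ext",np.ptp(w[:,:2],axis=0).round(3))
    if r>40: 
        b=cv2.minAreaRect(c);print("tray",onz(t,b[0],.01),b)
# yellow filling
ye=cv2.inRange(hsv,(20,50,120),(40,255,255));ye[:245]=0;ye[345:]=0;ye[:,:230]=0;ye[:,410:]=0
for c in cv2.findContours(ye,cv2.RETR_EXTERNAL,cv2.CHAIN_APPROX_NONE)[0]:
    if cv2.contourArea(c)>100: 
        (u,v),r=cv2.minEnclosingCircle(c);print("fill",(u,v),r,onz(t,(u,v),.035).round(4))
wd=cv2.inRange(hsv,(5,120,60),(19,255,255));wd[:245]=0;wd[345:]=0;wd[:,:420]=0;wd[:,500:]=0
c=cv2.convexHull(np.argwhere(wd)[:,::-1].astype(np.int32));b=cv2.minAreaRect(c);print("holder",b,onz(t,b[0],.062))
print([onz(t,p,.062).round(3) for p in cv2.boxPoints(b)])
dk=(hsv[...,2]<60).astype(np.uint8);dk[:255]=0;dk[290:]=0;dk[:,:455]=0;dk[:,:455]=0;dk[:,490:]=0
p=np.argwhere(dk)[:,::-1];print("cap",p.mean(0),len(p),onz(t,p.mean(0),.134))
big=cv2.resize(np.hstack([f[245:345,130:330],f[245:345,330:530]]),(800,200),interpolation=cv2.INTER_CUBIC)
g=cv2.resize(s["frame"][170:300,130:400],(800,385),interpolation=cv2.INTER_CUBIC)
cv2.imwrite("pics/z.png",np.vstack([big,g])[:,:,::-1])
```

```text
base [[319.90969937 515.07656574]
 [320.7954955  289.04993185]
 [-22.752952   437.90803904]]
blob (379, 301) 14.6 601.5 ctr z.05 [ 0.4691 -0.1346  0.05  ] ext [0.061 0.062]
blob (325, 296) 14.1 575.0 ctr z.05 [ 0.4813 -0.0093  0.05  ] ext [0.062 0.062]
blob (257, 279) 15.0 627.0 ctr z.05 [0.5199 0.1464 0.05  ] ext [0.065 0.067]
blob (183, 296) 51.9 5194.0 ctr z.05 [0.4795 0.3154 0.05  ] ext [0.183 0.184]
tray [0.48194774 0.32820304 0.01      ] ((182.90573120117188, 295.9631042480469), (74.69200134277344, 74.60145568847656), 84.80557250976562)
blob (460, 275) 25.5 1310.0 ctr z.05 [ 0.5295 -0.3227  0.05  ] ext [0.091 0.105]
fill (379.8999938964844, 300.8999938964844) 12.665810585021973 [ 0.4703 -0.1377  0.035 ]
fill (324.74920654296875, 295.6090393066406) 12.54301929473877 [ 0.4822 -0.0095  0.035 ]
fill (256.9166564941406, 277.84722900390625) 12.531282424926758 [0.5232 0.1495 0.035 ]
holder ((459.6470947265625, 274.5882263183594), (33.46991729736328, 39.29076385498047), 75.96376037597656) [ 0.52914299 -0.31824433  0.062     ]
[array([ 0.555, -0.266,  0.062]), array([ 0.578, -0.356,  0.062]), array([ 0.503, -0.37 ,  0.062]), array([ 0.481, -0.282,  0.062])]
cap [471.97029703 270.28712871] 101 [ 0.53064812 -0.32281682  0.134     ]
```

View pics/z.png

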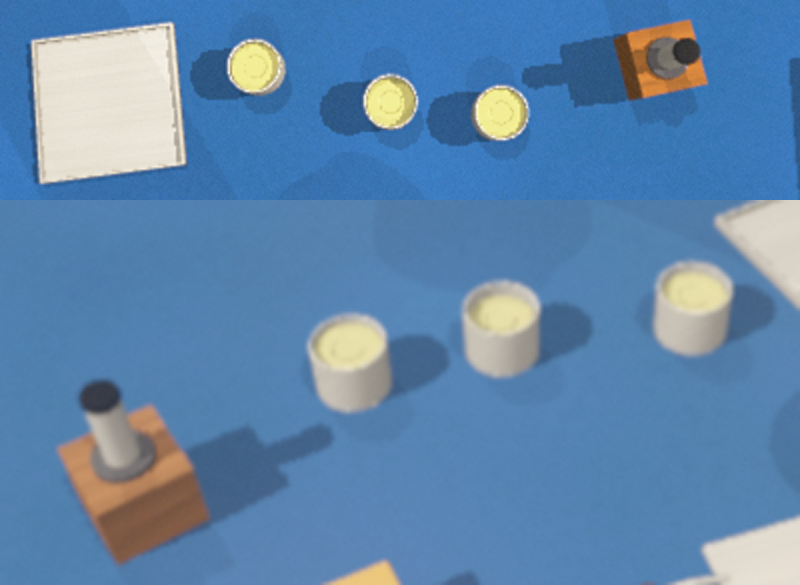

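The gauge is near (0.530,-0.323) and the tins are at about (0.470,-0.136), (0.482,-0.0095) and (0.522,0.148). The tray centre is at about (0.482,0.328). The measured sizes match those given, so I'm moving: first align the tool axes with the world, then head for the gauge.

```bash
python3 -m inch '[[[-15,-9.5,0],-0.338,8.5],[[-15,-9.5,0],-0.338,8.5],[[-15,-9.5,0],-0.338,8.5],[[-15,-9.5,0],-0.338,8.5],[[-15,-9.5,0],-0.338,8.5]]'; python3 -c "
from h import *
o=status.get_obs();print(o['t'],o['position'],np.round(o['orientation'],3))"
```

```text
t: 0.52
position: [0.3275, 0.47, 0.231]
orientation: [[-1.0, 0.001, -0.0], [0.001, 1.0, -0.002], [0.0, -0.002, -1.0]]
ft_force: [0.1, 1.1, 0.2]
opening: 0.0853
grip_force: 0.0
0.5167 [0.32747647 0.47000572 0.23098942] [[-1.     0.001 -0.   ]
 [ 0.001  1.    -0.002]
 [ 0.    -0.002 -1.   ]]
```

```bash
python3 -m inch '[[[-15,-15,0],0,8.5],[[-15,-15,0],0,8.5],[[-15,-15,0],0,8.5],[[-15,-15,0],0,8.5],[[-15,-15,0],0,8.5]]' | head -2;  python3 -m inch '[[[-5,-21,0],0,8.5],[[-5,-21,0],0,8.5],[[-5,-21,0],0,8.5],[[-5,-21,0],0,8.5],[[-5,-21,0],0,8.5]]' | head -2; python3 -m inch '[[[0,-20,0],0,8.5],[[0,-20,0],0,8.5],[[0,-20,0],0,8.5],[[0,-20,0],0,8.5],[[0,-20,0],0,8.5]]' | head -2;  python3 -m inch '[[[0,-20,0],0,8.5],[[0,-20,0],0,8.5],[[0,-20,0],0,8.5],[[0,-20,0],0,8.5],[[0,-20,0],0,8.5]]' | head -2
```

```text
t: 0.93
position: [0.4737, 0.3251, 0.2312]
t: 1.35
position: [0.521, 0.1222, 0.2312]
t: 1.77
position: [0.5207, -0.0786, 0.2312]
t: 2.18
position: [0.5208, -0.2789, 0.2311]
```

```bash
python3 -m inch '[[[-1,-4.4,0],0,8.5],[[-1,-4.4,0],0,8.5],[[-1,-4.4,0],0,8.5],[[-1,-4.4,0],0,8.5]]'
python3 - <<'E'
from h import *
w=get("wrist","w1.png");import pickle;pickle.dump(w,open("w1.pkl","wb"))
o=status.get_obs();print(o["position"])
print(proj(w,[[.530,-.323,.134],[.530,-.323,.068],list(o["position"])]))
E
```

```text
t: 2.52
position: [0.5308, -0.3196, 0.2307]
orientation: [[-1.0, 0.001, -0.001], [0.001, 1.0, 0.001], [0.001, 0.001, -1.0]]
ft_force: [0.2, 1.4, 0.9]
opening: 0.0847
grip_force: 0.0
[ 0.53082318 -0.31895883  0.23090009]
[[310.66454132 238.98765379]
 [311.47940241 212.51390007]
 [318.32213775 316.8638819 ]]
```

View pics/w1.png

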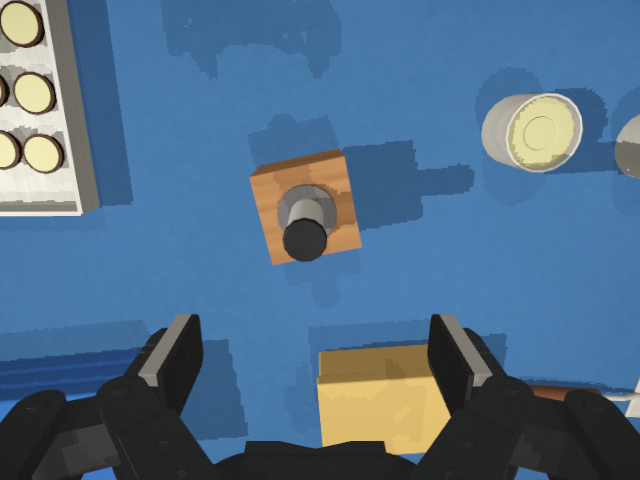

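The wrist view shows the cap at about (305,240) and the collar at about (307,212), so the gauge sits slightly to the -y side of my estimate. I'll fix the position from this view.

Run:
```python
from h import *
import pickle
w=pickle.load(open("w1.pkl","rb"));f=w["frame"];hsv=cv2.cvtColor(f,cv2.COLOR_RGB2HSV)
m=(hsv[...,2]<70).astype(np.uint8);m[:200]=0;m[275:]=0;m[:,:260]=0;m[:,360:]=0
c=max(cv2.findContours(m,0,1)[0],key=cv2.contourArea);(u,v),r=cv2.minEnclosingCircle(c);print("cap",u,v,r,onz(w,(u,v),.134), 'r',onz(w,(u+r,v),.134)-onz(w,(u,v),.134))
wd=cv2.inRange(hsv,(5,100,50),(19,255,255));wd[:140]=0;wd[275:]=0;wd[:,:240]=0;wd[:,370:]=0
g=((hsv[...,1]<60)&(hsv[...,2]>60)).astype(np.uint8);g[:170]=0;g[260:]=0;g[:,:265]=0;g[:,350:]=0
c=max(cv2.findContours(g,0,1)[0],key=cv2.contourArea);x,y,ww,hh=cv2.boundingRect(c);print("collar box",x,y,ww,hh)
print("collar", onz(w,(x,200),.068),onz(w,(x+ww,200),.068),onz(w,(x+ww/2,y+ww/2*.97),.068))
hull=cv2.convexHull(np.argwhere(wd)[:,::-1].astype(np.int32));b=cv2.minAreaRect(hull);print("wood",b,onz(w,b[0],.062),[onz(w,p,.062).round(3) for p in cv2.boxPoints(b)])
```

```text
cap 304.7375793457031 239.41607666015625 21.941486358642578 [ 0.5302831  -0.32676153  0.134     ] r [1.30884408e-05 1.39206306e-02 0.00000000e+00]
collar box 277 184 59 60
collar [ 0.51984984 -0.3499815   0.068     ] [ 0.51989822 -0.30375472  0.068     ] [ 0.53007867 -0.32694057  0.068     ]
wood ((304.60723876953125, 206.49273681640625), (99.83528900146484, 96.09981536865234), 78.53046417236328) [ 0.52658035 -0.32855257  0.062     ] [array([ 0.495, -0.373,  0.062]), array([ 0.48 , -0.3  ,  0.062]), array([ 0.56 , -0.282,  0.062]), array([ 0.577, -0.36 ,  0.062])]
```

```bash
python3 -m inch '[[[0,-0.7,0],0,8.5],[[0,-0.7,4],0,8.5],[[0,-0.7,8],0,8.5],[[0,-0.7,12],0,8.5],[[0,-0.7,14.9],0,8.5]]' | head -2; python3 -m inch '[[[0,0,0],0,8.5],[[0,0,0],0,8.5]]' | head -2;  python3 -c "
from h import *
o=status.get_obs();print(o['position'],o['ft_force'],o['torque'])"
```

```text
t: 2.98
position: [0.5303, -0.3255, 0.0798]
t: 3.15
position: [0.5306, -0.3259, 0.0818]
[ 0.53064113 -0.3259252   0.08178738] [ 0.93406877 -1.25821302  0.76061989] [-0.03909592 -0.04247305 -0.07581341]
```

Within about 1 mm of the gauge, so I'm closing with 60 N.

```bash
python3 -m inch '[[[0,-0.05,0],0,4],[[0,-0.05,0],0,2.4],[[0,-0.05,0],0,2],[[0,-0.05,0],0,1.5],[[0,-0.05,0],0,1.5]]' 60; python3 -m inch '[[[0,0,0],0,1.5],[[0,0,0],0,1.5],[[0,0,0],0,1.5]]' 60
python3 - <<'E'
from h import *
get("wrist","w2.png");o=status.get_obs();print(o["position"],o["ft_force"],o["torque"],o["opening"])
E
```

```text
t: 3.57
position: [0.5316, -0.3278, 0.0834]
orientation: [[-1.0, -0.0, 0.001], [-0.0, 1.0, -0.001], [-0.001, -0.001, -1.0]]
ft_force: [-0.4, -3.3, 30.1]
opening: 0.0254
grip_force: 38.0
t: 3.82
position: [0.5317, -0.3278, 0.0836]
orientation: [[-1.0, -0.0, 0.001], [-0.0, 1.0, -0.001], [-0.001, -0.001, -1.0]]
ft_force: [-2.1, 2.2, 12.5]
opening: 0.025
grip_force: 58.1
[ 0.53165545 -0.32785127  0.08357937] [-2.05217624  1.16879004 11.77622689] [ 0.26456646  0.31064325 -0.01327185] 0.024764736495072145
```

View pics/w2.png

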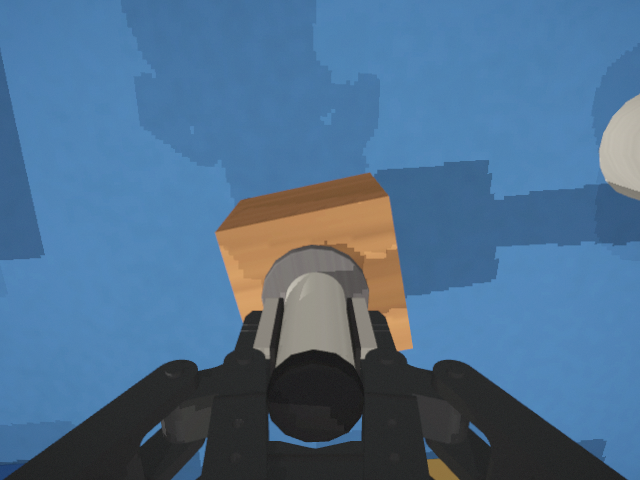

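Gripped: the opening is 25 mm on the barrel, and the view shows the collar square on the block. I'll lift, and meanwhile triangulate the filling centres and heights from the first two pictures.

```bash
python3 -m inch '[[[0,0,2],0,1.5],[[0,0,0],0,1.5]]' 60 >/dev/null 2>&1 & sleep 0; kill %1 2>/dev/null; python3 -c "
from h import *
o=status.get_obs();print(o['t'],o['position'])"
```

```text
3.8667 [ 0.53165545 -0.32785127  0.08357937]
```

That command was a mistake: it had the wrong sign and I killed it. The clock and pose show that it never ran. Now the real lift, where negative z is up.

```bash
pgrep -f "m inch"; python3 -m inch '[[[0,0,-0.5],0,1.5],[[0,0,-2.5],0,1.5],[[0,0,-5],0,1.5],[[0,0,-8],0,1.5],[[0,0,-9],0,1.5]]' 60
python3 - <<'E'
from h import *
import pickle
t,s=pickle.load(open("im1.pkl","rb"))
def fills(im,reg):
    hsv=cv2.cvtColor(im["frame"],cv2.COLOR_RGB2HSV);m=cv2.inRange(hsv,(20,50,120),(40,255,255));z=np.zeros_like(m);a,b,c,d=reg;z[a:b,c:d]=m[a:b,c:d]
    o=[]
    for c in cv2.findContours(z,0,1)[0]:
        if cv2.contourArea(c)>100:
            M=cv2.moments(c);o.append((M["m10"]/M["m00"],M["m01"]/M["m00"]))
    return sorted(o)
T=fills(t,(245,345,230,410))[::-1];S=fills(s,(185,245,225,385));print(T,S)
for a,b in zip(T,S):
    c1,d1=ray(t,a);c2,d2=ray(s,b)
    k=np.linalg.lstsq(np.c_[d1,-d2],c2-c1,rcond=None)[0];p,q=c1+d1*k[0],c2+d2*k[1];print(((p+q)/2).round(4),np.linalg.norm(p-q).round(4))
w=pickle.load(open("w1.pkl","rb"));print("wrist tin",onz(w,(540,132),.04))
o=status.get_obs();print(o['position'],o['ft_force'],o['torque'])
E
```

```text
t: 4.28
position: [0.5325, -0.3284, 0.1764]
orientation: [[-1.0, -0.0, 0.004], [-0.0, 1.0, -0.002], [-0.004, -0.002, -1.0]]
ft_force: [2.2, -0.3, -1.6]
opening: 0.0249
grip_force: 59.0
[(380.1583976479235, 300.92098493201024), (324.7457006952067, 295.6589828027808), (256.79068019541523, 277.72641863960916)] [(246.97435897435898, 218.52564102564102), (298.68692449355433, 207.9281767955801), (363.85727190605235, 200.4850948509485)]
[ 0.4698 -0.1371  0.0434] 0.0001
[ 0.4818 -0.0092  0.0403] 0.0004
[0.5228 0.1488 0.0425] 0.0003
wrist tin [ 0.46924675 -0.13587931  0.04      ]
[ 0.53245129 -0.32841814  0.17641753] [ 2.19056756 -0.34854686 -1.6263484 ] [-0.03443423 -0.07529216 -0.02196054]
```

```bash
python3 -m inch '[[[6.2,19.1,0],0,1.5],[[6.2,19.1,0],0,1.5],[[6.2,19.1,0],0,1.5],[[6.2,19.1,0],0,1.5],[[6.2,19.1,0],0,1.5]]' 60 | head -2;  python3 -m inch '[[[0,0,0],0,1.5],[[0,0,1.5],0,1.5],[[0,0,3],0,1.5],[[0,0,4.4],0,1.5],[[0,0,4.4],0,1.5]]' | head -4; python3 -m inch '[[[0,0,0],0,1.5],[[0,0,0],0,1.5]]' | sed -n '2p;4p'
python3 - <<'E'
from h import *
f=[];o=status.get_obs();print(o['position'],o['ft_force'])
w=get("wrist","w3.png")
E
```

```text
t: 4.7
position: [0.4673, -0.1343, 0.1722]
t: 5.12
position: [0.4678, -0.136, 0.1264]
orientation: [[-1.0, -0.0, -0.003], [-0.0, 1.0, 0.001], [0.003, 0.001, -1.0]]
ft_force: [-1.4, 0.3, -2.2]
position: [0.4694, -0.1367, 0.1288]
ft_force: [-0.3, 0.2, -1.5]
[ 0.46938301 -0.1367217   0.12884955] [-0.34730568  0.21211928 -1.45684269]
```

View pics/w3.png

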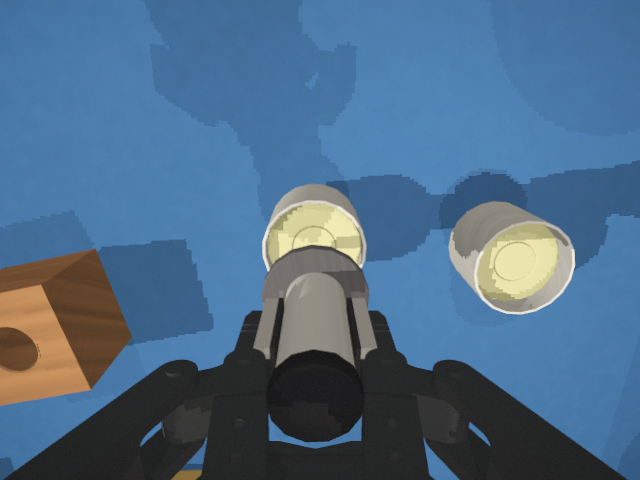

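The tin is centred under the gauge (tin about column 314, collar 315). Force at hover is about -1.5 N. I'll go down 10 mm and then feel in small steps.

```bash
python3 -m inch '[[[0,0,0.4],0,1.5],[[0,0,0.8],0,1.5],[[0,0,1],0,1.5],[[0,0,1],0,1.5]]' | sed -n '2p;4p'; for i in 1; do python3 -m inch '[[[0,0,0.1],0,1.5],[[0,0,0.2],0,1.5],[[0,0,0.2],0,1.5]]' | sed -n '2p;4p'; done; python3 -m inch '[[[0,0,0.1],0,1.5],[[0,0,0.2],0,1.5],[[0,0,0.2],0,1.5]]' | sed -n '2p;4p'
```

```text
position: [0.4689, -0.1365, 0.1179]
ft_force: [0.1, 0.1, -3.2]
position: [0.4692, -0.1366, 0.1163]
ft_force: [0.8, 0.8, 1.1]
position: [0.4692, -0.1365, 0.1143]
ft_force: [-1.8, 0.0, 4.0]
```

```bash
python3 -m inch '[[[0,0,0],0,1.5],[[0,0,0],0,1.5]]' | sed -n '2p;4p';python3 -m inch '[[[0,0,0],0,1.5]]' | sed -n '2p;4p'; python3 -m inch '[[[0,0,0.05],0,1.5],[[0,0,0.1],0,1.5],[[0,0,0.1],0,1.5]]' | sed -n '2p;4p';python3 -m inch '[[[0,0,0],0,1.5],[[0,0,0],0,1.5]]' | sed -n '2p;4p'
```

```text
position: [0.4692, -0.1366, 0.1144]
ft_force: [-0.3, 0.7, 3.0]
position: [0.4692, -0.1366, 0.1144]
ft_force: [-1.0, 0.4, 3.7]
position: [0.4692, -0.1366, 0.1133]
ft_force: [0.9, -1.1, 5.0]
position: [0.4692, -0.1365, 0.1133]
ft_force: [-0.3, 0.8, 4.3]
```

```bash
python3 -m inch '[[[0,0,0.05],0,1.5],[[0,0,0.1],0,1.5],[[0,0,0.1],0,1.5]]' | sed -n '2p;4p';python3 -m inch '[[[0,0,0],0,1.5],[[0,0,0],0,1.5]]' | sed -n '2p;4p'; python3 -m inch '[[[0,0,0],0,1.5]]' | sed -n '4p'; python3 -m inch '[[[0,0,0],0,1.5]]' | sed -n '4p'; python3 -m inch '[[[0,0,0.03],0,1.5],[[0,0,0.06],0,1.5],[[0,0,0.06],0,1.5]]' | sed -n '2p;4p';python3 -m inch '[[[0,0,0],0,1.5],[[0,0,0],0,1.5]]' | sed -n '2p;4p'; python3 -m inch '[[[0,0,0],0,1.5]]' | sed -n '4p';python3 -m inch '[[[0,0,0],0,1.5]]' | sed -n '4p'
```

```text
position: [0.4692, -0.1366, 0.1123]
ft_force: [-0.1, 0.5, 5.4]
position: [0.4692, -0.1365, 0.1123]
ft_force: [-1.1, -0.1, 5.6]
ft_force: [0.3, 0.1, 6.1]
ft_force: [-0.9, 0.2, 5.2]
position: [0.4692, -0.1366, 0.1117]
ft_force: [0.7, 0.2, 5.7]
position: [0.4692, -0.1366, 0.1117]
ft_force: [-0.9, 0.3, 5.7]
ft_force: [-0.5, 0.2, 6.6]
ft_force: [-0.3, 0.2, 7.3]
```

Tin 1 reads about 7.8 N net with a stiff slope of about 1 N/mm, so it is firm. On to tin 2.

```bash
python3 -m inch '[[[0,0,-1],0,1.5],[[0,0,-4.5],0,1.5],[[-1.25,6,-4.5],0,1.5],[[-1.25,10,-4.5],0,1.5],[[-1.25,12.7,-4.5],0,1.5]]' | sed -n '2p;4p'; python3 -m inch '[[[0,0,0],0,1.5],[[0,0,1.5],0,1.5],[[0,0,2.8],0,1.5],[[0,0,2.8],0,1.5],[[0,0,2.8],0,1.5]]' | sed -n '2p;4p'; python3 -m inch '[[[0,0,0],0,1.5],[[0,0,0],0,1.5]]' | sed -n '2p;4p'; python3 -m inch '[[[0,0,0],0,1.5]]' | sed -n '2p;4p'
```

```text
position: [0.4821, -0.0117, 0.1577]
ft_force: [0.3, 0.8, -1.9]
position: [0.4809, -0.0124, 0.1287]
ft_force: [0.3, -0.4, -1.5]
position: [0.4819, -0.0128, 0.1295]
ft_force: [-0.2, -0.1, -2.5]
position: [0.4819, -0.0128, 0.1294]
ft_force: [-1.1, 0.4, -1.7]
```

```bash
python3 -m inch '[[[0,0.35,0],0,1.5],[[0,0.35,0.4],0,1.5],[[0,0.35,0.8],0,1.5],[[0,0.35,1],0,1.5],[[0,0.35,1],0,1.5]]' | sed -n '2p;4p'; python3 -m inch '[[[0,0,0.1],0,1.5],[[0,0,0.2],0,1.5],[[0,0,0.2],0,1.5]]' | sed -n '2p;4p'; python3 -m inch '[[[0,0,0.1],0,1.5],[[0,0,0.2],0,1.5],[[0,0,0.2],0,1.5]]' | sed -n '2p;4p'
```

```text
position: [0.4811, -0.009, 0.1181]
ft_force: [-0.2, -0.5, -2.1]
position: [0.4815, -0.009, 0.1165]
ft_force: [0.7, 0.0, -1.6]
position: [0.4815, -0.009, 0.1146]
ft_force: [-0.4, -0.6, -2.3]
```

```bash
python3 -m inch '[[[0,0,0.1],0,1.5],[[0,0,0.2],0,1.5],[[0,0,0.2],0,1.5]]' | sed -n '2p;4p'; python3 -m inch '[[[0,0,0.1],0,1.5],[[0,0,0.2],0,1.5],[[0,0,0.2],0,1.5]]' | sed -n '2p;4p'
```

```text
position: [0.4814, -0.009, 0.1125]
ft_force: [-0.4, -1.0, -1.8]
position: [0.4815, -0.009, 0.1106]
ft_force: [0.2, -0.0, 1.1]
```

```bash
python3 -m inch '[[[0,0,0.1],0,1.5],[[0,0,0.2],0,1.5],[[0,0,0.2],0,1.5]]' | sed -n '2p;4p'
```

```text
position: [0.4816, -0.009, 0.1087]
ft_force: [0.1, 0.1, 4.1]
```

```bash
python3 -m inch '[[[0,0,0.05],0,1.5],[[0,0,0.1],0,1.5],[[0,0,0.1],0,1.5]]' | sed -n '2p;4p';python3 -m inch '[[[0,0,0],0,1.5],[[0,0,0],0,1.5]]' | sed -n '2p;4p'; python3 -m inch '[[[0,0,0.05],0,1.5],[[0,0,0.1],0,1.5],[[0,0,0.1],0,1.5]]' | sed -n '2p;4p';python3 -m inch '[[[0,0,0],0,1.5],[[0,0,0],0,1.5]]' | sed -n '2p;4p';python3 -m inch '[[[0,0,0],0,1.5]]' | sed -n '4p'
```

```text
position: [0.4816, -0.009, 0.1077]
ft_force: [-0.7, 0.1, 4.5]
position: [0.4816, -0.0091, 0.1078]
ft_force: [-0.1, 0.5, 4.3]
position: [0.4816, -0.009, 0.1067]
ft_force: [0.7, -0.4, 5.1]
position: [0.4816, -0.009, 0.1067]
ft_force: [0.1, -1.2, 5.1]
ft_force: [-0.6, -0.0, 4.7]
```

```bash
python3 -m inch '[[[0,0,0.05],0,1.5],[[0,0,0.1],0,1.5],[[0,0,0.1],0,1.5]]' | sed -n '2p;4p';python3 -m inch '[[[0,0,0],0,1.5],[[0,0,0],0,1.5]]' | sed -n '2p;4p';python3 -m inch '[[[0,0,0],0,1.5]]' | sed -n '4p';python3 -m inch '[[[0,0,0],0,1.5]]' | sed -n '4p'
```

```text
position: [0.4816, -0.009, 0.1057]
ft_force: [-0.5, 0.8, 6.3]
position: [0.4816, -0.009, 0.1057]
ft_force: [0.1, 0.1, 5.8]
ft_force: [-0.8, -0.9, 5.5]
ft_force: [-0.1, 0.7, 6.3]
```

Tin 2 reads about 7.6 N net after about 5 mm, so it is firm too. Tin 3 should be the soft one, and I'll press it to confirm.

```bash
python3 -m inch '[[[0,0,-1],0,1.5],[[0,0,-4.8],0,1.5],[[-1,4,-4.8],0,1.5],[[-2,8,-4.8],0,1.5],[[-3,12,-4.8],0,1.5]]' | sed -n '2p;4p'; python3 -m inch '[[[-1.1,3.75,0],0,1.5],[[-1.1,3.75,0],0,1.5],[[-1.1,3.75,1.3],0,1.5],[[-1.1,3.75,2.4],0,1.5],[[-1.1,3.75,2.4],0,1.5]]' | sed -n '2p;4p'; python3 -m inch '[[[0,0,0],0,1.5],[[0,0,0],0,1.5]]' | sed -n '2p;4p'; python3 -m inch '[[[0,0,0],0,1.5]]' | sed -n '2p;4p'
python3 - <<'E'
from h import *
get("wrist","w4.png")
E
```

```text
position: [0.5119, 0.112, 0.155]
ft_force: [0.8, -0.8, -2.7]
position: [0.5209, 0.1482, 0.1279]
ft_force: [-0.9, -1.0, -1.8]
position: [0.5224, 0.148, 0.1299]
ft_force: [0.7, 0.4, -1.1]
position: [0.5228, 0.1481, 0.1302]
ft_force: [0.1, 0.2, -2.7]
```

View pics/w4.png

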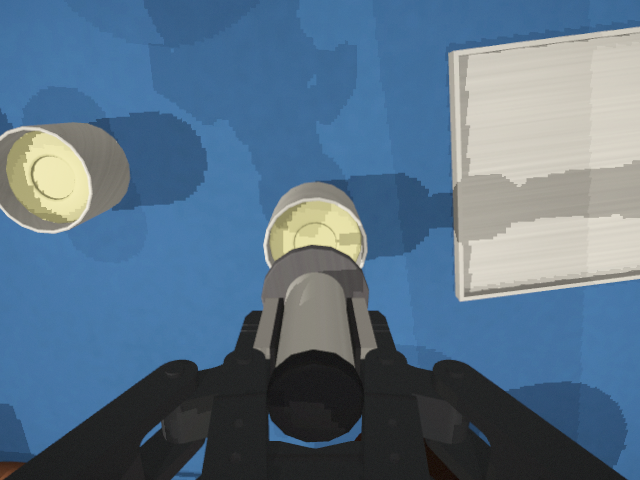

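The gauge is centred over tin 3 (rim centre at column 316), with the tray's near edge at column 455. Pressing now.

```bash
python3 -m inch '[[[0,0,0.4],0,1.5],[[0,0,0.8],0,1.5],[[0,0,1.1],0,1.5],[[0,0,1.1],0,1.5]]' | sed -n '2p;4p'; python3 -m inch '[[[0,0,0.1],0,1.5],[[0,0,0.2],0,1.5],[[0,0,0.2],0,1.5]]' | sed -n '2p;4p'; python3 -m inch '[[[0,0,0.1],0,1.5],[[0,0,0.2],0,1.5],[[0,0,0.2],0,1.5]]' | sed -n '2p;4p'
```

```text
position: [0.522, 0.1484, 0.118]
ft_force: [-0.6, -0.8, -1.7]
position: [0.5225, 0.1485, 0.1165]
ft_force: [-0.5, 0.6, -1.9]
position: [0.5224, 0.1485, 0.1146]
ft_force: [0.5, 0.6, -1.3]
```

```bash
python3 -m inch '[[[0,0,0.1],0,1.5],[[0,0,0.2],0,1.5],[[0,0,0.2],0,1.5]]' | sed -n '2p;4p'
```

```text
position: [0.5226, 0.1485, 0.1127]
ft_force: [-0.6, -0.3, 1.7]
```

```bash
python3 -m inch '[[[0,0,0.1],0,1.5],[[0,0,0.1],0,1.5],[[0,0,0.1],0,1.5]]' | sed -n '2p;4p'
```

```text
position: [0.5226, 0.1485, 0.1118]
ft_force: [-0.2, 0.1, 2.3]
```

```bash
python3 -m inch '[[[0,0,0.1],0,1.5],[[0,0,0.2],0,1.5],[[0,0,0.2],0,1.5]]' | sed -n '2p;4p'; python3 -m inch '[[[0,0,0.1],0,1.5],[[0,0,0.2],0,1.5],[[0,0,0.2],0,1.5]]' | sed -n '2p;4p'
```

```text
position: [0.5225, 0.1485, 0.1096]
ft_force: [-0.3, 1.0, 3.5]
position: [0.5225, 0.1485, 0.1076]
ft_force: [-0.3, -0.1, 4.0]
```

```bash
python3 -m inch '[[[0,0,0.1],0,1.5],[[0,0,0.2],0,1.5],[[0,0,0.2],0,1.5]]' | sed -n '2p;4p'; python3 -m inch '[[[0,0,0],0,1.5]]' | sed -n '2p;4p';python3 -m inch '[[[0,0,0],0,1.5]]' | sed -n '2p;4p'
```

```text
position: [0.5225, 0.1485, 0.1056]
ft_force: [0.1, 0.8, 5.2]
position: [0.5225, 0.1485, 0.1057]
ft_force: [-0.0, -0.9, 4.5]
position: [0.5226, 0.1485, 0.1057]
ft_force: [-0.3, 1.1, 5.0]
```

```bash
python3 -m inch '[[[0,0,0.1],0,1.5],[[0,0,0.2],0,1.5],[[0,0,0.26],0,1.5],[[0,0,0.26],0,1.5]]' | sed -n '2p;4p'; python3 -m inch '[[[0,0,0],0,1.5]]' | sed -n '4p';python3 -m inch '[[[0,0,0],0,1.5]]' | sed -n '2p;4p'; python3 -m inch '[[[0,0,0],0,1.5]]' | sed -n '2p;4p'
```

```text
position: [0.5225, 0.1485, 0.1031]
ft_force: [-0.2, -0.4, 6.1]
ft_force: [0.0, 0.5, 5.5]
position: [0.5226, 0.1485, 0.1031]
ft_force: [-0.1, 0.6, 6.0]
position: [0.5226, 0.1485, 0.1031]
ft_force: [-0.2, 0.2, 6.1]
```

Net force is 7.5 N after about 10.5 mm, so tin 3 is the soft one. Returning the gauge to its holder.

```bash
python3 -m inch '[[[0,0,-1],0,1.5],[[0,0,-4],0,1.5],[[0,-1,-7.8],0,1.5],[[-0.9,-4.5,-7.8],0,1.5],[[-0.9,-8,-7.8],0,1.5]]' | sed -n '2p;4p'; python3 -m inch '[[[0,-20,0],0,1.5],[[0,-20,0],0,1.5],[[0,-20,0],0,1.5],[[0,-20,0],0,1.5],[[0,-20,0],0,1.5]]' | sed -n '2p;4p'; python3 -m inch '[[[0,-19.6,0],0,1.5],[[0,-19.6,0],0,1.5],[[0,-19.6,0],0,1.5],[[0,-19.6,0],0,1.5],[[0,-19.6,0],0,1.5]]' | sed -n '2p;4p'; python3 -m inch '[[[0,0,0],0,1.5],[[0,0,0],0,1.5],[[0,0,0],0,1.5]]' | sed -n '2p;3p;4p'
```

```text
position: [0.5339, 0.0686, 0.1838]
ft_force: [0.4, -0.6, -2.5]
position: [0.5309, -0.1342, 0.1815]
ft_force: [0.5, 0.0, -0.9]
position: [0.5309, -0.331, 0.1815]
ft_force: [-0.2, -0.1, -1.5]
position: [0.531, -0.3271, 0.181]
orientation: [[-1.0, 0.0, -0.001], [0.0, 1.0, 0.001], [0.001, 0.001, -1.0]]
ft_force: [-0.4, 0.2, -2.2]
```

```bash
python3 -m inch '[[[-0.07,-0.07,0],0,1.5],[[-0.07,-0.07,2],0,1.5],[[-0.07,-0.07,4],0,1.5],[[-0.07,-0.07,5],0,1.5],[[-0.07,-0.07,5],0,1.5]]' | sed -n '2p;4p'; python3 -m inch '[[[0,0,0.5],0,1.5],[[0,0,1],0,1.5],[[0,0,1.5],0,1.5],[[0,0,2],0,1.5],[[0,0,2],0,1.5]]' | sed -n '2p;4p'
python3 - <<'E'
from h import *
get("wrist","w5.png");print(status.get_obs()["ft_force"])
E
```

```text
position: [0.5313, -0.3264, 0.1291]
ft_force: [-0.8, 0.2, -1.7]
position: [0.532, -0.328, 0.1104]
ft_force: [-0.7, 0.3, -1.8]
[-0.20569448  0.5519078  -1.91883728]
```

View pics/w5.png

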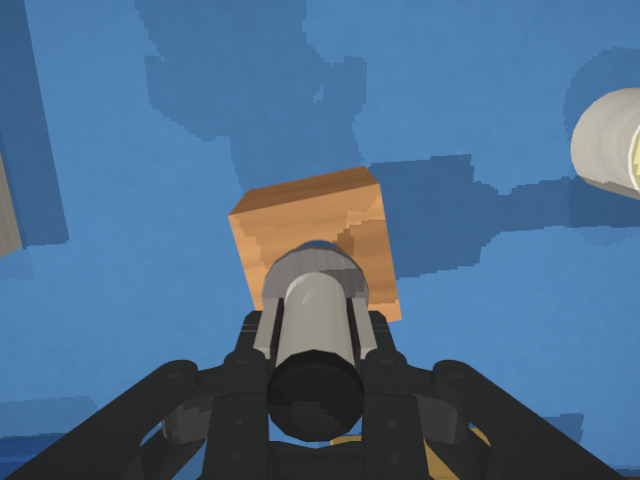

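The nose is 3 mm into the hole with no side force. Lowering until the collar lands.

```bash
python3 -m inch '[[[0,0,0.6],0,1.5],[[0,0,1.2],0,1.5],[[0,0,1.8],0,1.5],[[0,0,2.4],0,1.5],[[0,0,2.4],0,1.5]]' | sed -n '2p;4p'; python3 -m inch '[[[0,0,0.1],0,1.5],[[0,0,0.2],0,1.5],[[0,0,0.2],0,1.5]]' | sed -n '2p;4p'; python3 -m inch '[[[0,0,0.05],0,1.5],[[0,0,0.1],0,1.5],[[0,0,0.1],0,1.5]]' | sed -n '2p;4p'
```

```text
position: [0.5316, -0.3277, 0.0856]
ft_force: [-0.1, -0.2, -2.7]
position: [0.5323, -0.3283, 0.0851]
ft_force: [0.1, 0.2, -1.7]
position: [0.5323, -0.3282, 0.0842]
ft_force: [0.6, 0.3, -1.2]
```

```bash
python3 -m inch '[[[0,0,0.05],0,1.5],[[0,0,0.1],0,1.5],[[0,0,0.1],0,1.5]]' | sed -n '2p;4p'; python3 -m inch '[[[0,0,0],0,1.5],[[0,0,0],0,1.5]]' | sed -n '2p;4p'
```

```text
position: [0.5324, -0.3282, 0.0836]
ft_force: [-2.6, 2.1, 6.9]
position: [0.5324, -0.3283, 0.0836]
ft_force: [-2.1, 2.4, 6.9]
```

The collar is down at the same height as before. Releasing and looking.

```bash
python3 -m inch '[[[0,0,0],0,3],[[0,0,0],0,4],[[0,0,0],0,6],[[0,0,0],0,8.5],[[0,0,0],0,8.5]]' | sed -n '2p;4,5p'; python3 -m inch '[[[0,0,0],0,8.5],[[0,0,-4],0,8.5],[[0,0,-8],0,8.5],[[0,0,-12],0,8.5],[[0,0,-14],0,8.5]]' | sed -n '2p;4,5p'; python3 -m inch '[[[0,0,0],0,8.5],[[0,0,0],0,8.5]]' | sed -n '1,2p'
python3 - <<'E'
from h import *
w=get("wrist","w6.png");f=w["frame"];hsv=cv2.cvtColor(f,cv2.COLOR_RGB2HSV)
m=(hsv[...,2]<70).astype(np.uint8);m[:200]=0;m[285:]=0;m[:,:260]=0;m[:,380:]=0
c=max(cv2.findContours(m,0,1)[0],key=cv2.contourArea);(u,v),r=cv2.minEnclosingCircle(c);print("cap",u,v,r,onz(w,(u,v),.134))
t=get("top")
s=get("scene")
cv2.imwrite("pics/z2.png",np.hstack([f[100:400,150:470],cv2.resize(s["frame"][170:300,130:400],(460,222)) if 0 else cv2.resize(s["frame"][210:310,120:280],(480,300))])[:,:,::-1])
E
```

```text
position: [0.5323, -0.3282, 0.0831]
ft_force: [0.8, 0.1, -0.2]
opening: 0.0748
position: [0.5335, -0.329, 0.2278]
ft_force: [1.0, -0.4, -0.1]
opening: 0.0849
t: 20.93
position: [0.5328, -0.3286, 0.2245]
cap 315.77679443359375 239.44642639160156 22.527437210083008 [ 0.5306107  -0.32894903  0.134     ]
```

View pics/z2.png

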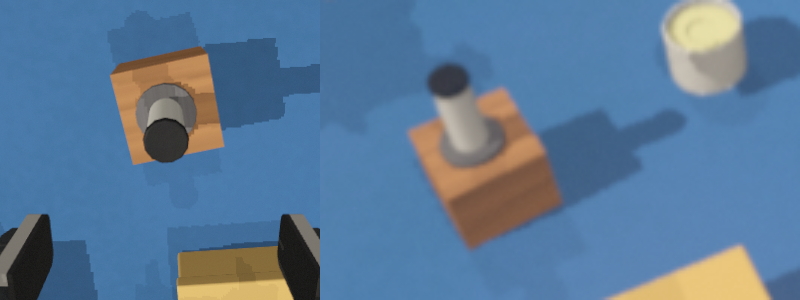

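The gauge is upright with its collar flat on the block. Now to tin 3.

```bash
python3 -m inch '[[[0,20,0],0,8.5],[[0,20,0],0,8.5],[[0,20,0],0,8.5],[[0,20,0],0,8.5],[[0,20,0],0,8.5]]' | sed -n '2p'; python3 -m inch '[[[1,20,0],0,8.5],[[1,20,0],0,8.5],[[1,20,0],0,8.5],[[1,20,0],0,8.5],[[1,20,0],0,8.5]]' | sed -n '2p'; python3 -m inch '[[[0,7.7,0],0,8.5],[[0,7.7,0],0,8.5],[[0,7.7,4],0,8.5],[[0,7.7,8],0,8.5],[[0,7.7,8],0,8.5]]' | sed -n '2p';python3 -m inch '[[[0,0,0],0,8.5],[[0,0,0],0,8.5]]' | sed -n '2p'
python3 - <<'E'
from h import *
w=get("wrist","w7.png");print(proj(w,[[.5225,.1487,.05]]),onz(w,(320,240),.05))
E
```

```text
position: [0.531, -0.1255, 0.2217]
position: [0.5209, 0.0744, 0.2219]
position: [0.5174, 0.1486, 0.1364]
position: [0.5225, 0.1485, 0.1439]
[[316.4117762  241.49501312]] [0.52150898 0.15095013 0.05      ]
```

View pics/w7.png

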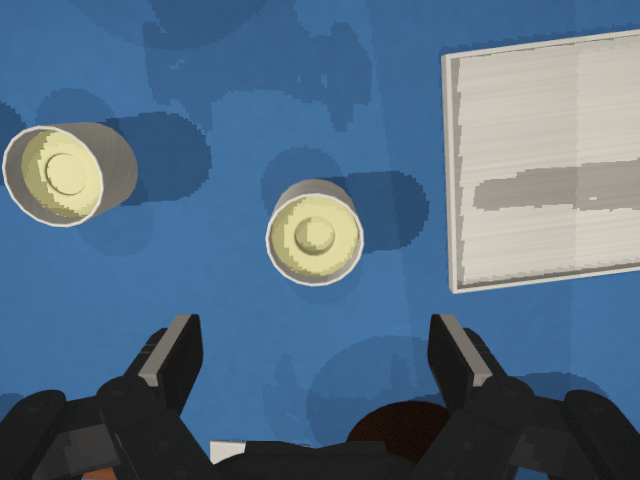

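The tin rim centre is at (315,240), matching the prediction (316,241), and its dent is clearly deep. Descending to grasp.

```bash
python3 -m inch '[[[0,0,3],0,8.5],[[0,0,6],0,8.5],[[0,0,9],0,8.5],[[0,0,11.5],0,8.5],[[0,0,12.5],0,8.5]]' | sed -n '2p;4p'; python3 -m inch '[[[0,0,0.3],0,8.5],[[0,0,0.9],0,8.5],[[0,0,0.9],0,8.5]]' | sed -n '2p;4p'; python3 -m inch '[[[0,0,0],0,7.5],[[0,0,0],0,6.8],[[0,0,0],0,6.3],[[0,0,0],0,5.8],[[0,0,0],0,5.8]]' 30; python3 -m inch '[[[0,0,0],0,5.5],[[0,0,0],0,5.5]]' 30
```

```text
position: [0.5224, 0.1483, 0.0172]
ft_force: [-1.4, -1.3, -0.1]
position: [0.5231, 0.1489, 0.01]
ft_force: [-1.2, 0.7, -0.4]
t: 23.63
position: [0.5227, 0.1489, 0.0102]
orientation: [[-1.0, -0.0, 0.001], [-0.0, 1.0, 0.0], [-0.001, 0.0, -1.0]]
ft_force: [-1.9, -0.5, 12.3]
opening: 0.0609
grip_force: 29.7
t: 23.8
position: [0.5228, 0.149, 0.0102]
orientation: [[-1.0, -0.0, 0.001], [-0.0, 1.0, 0.0], [-0.001, 0.0, -1.0]]
ft_force: [-2.2, -1.1, 13.3]
opening: 0.0606
grip_force: 29.7
```

```bash
python3 -m inch '[[[0,0,-1],0,5.5],[[0,0,-3],0,5.5],[[0,0,-6],0,5.5],[[0,3,-6],0,5.5],[[1,6,-6],0,5.5]]' | sed -n '2p;4,6p'; python3 -m inch '[[[1,4,0],0,5.5],[[2,8,0],0,5.5],[[3.1,11.9,0],0,5.5],[[3.1,11.9,0],0,5.5],[[3.1,11.9,0],0,5.5]]' | sed -n '2p;4,5p'; python3 -m inch '[[[0,0,1],0,5.5],[[0,0,2.5],0,5.5],[[0,0,4],0,5.5],[[0,0,4.8],0,5.5],[[0,0,4.8],0,5.5]]' | sed -n '2p;4,6p';python3 -m inch '[[[0,0,0],0,5.5],[[0,0,0],0,5.5]]' | sed -n '2p;4,6p'
```

```text
position: [0.5152, 0.2092, 0.0718]
ft_force: [0.5, 1.1, -2.6]
opening: 0.0603
grip_force: 34.8
position: [0.4802, 0.33, 0.0697]
ft_force: [-0.5, -0.5, -2.2]
opening: 0.0603
position: [0.4804, 0.3259, 0.0192]
ft_force: [-0.7, 0.0, -3.1]
opening: 0.0609
grip_force: 34.9
position: [0.4816, 0.3274, 0.0215]
ft_force: [-0.1, -0.6, -2.1]
opening: 0.0605
grip_force: 34.9
```

```bash
python3 -m inch '[[[0,0,0.2],0,5.5],[[0,0,0.4],0,5.5],[[0,0,0.6],0,5.5],[[0,0,0.65],0,5.5],[[0,0,0.65],0,5.5]]' | sed -n '2p;4p';python3 -m inch '[[[0,0,0.05],0,5.5],[[0,0,0.1],0,5.5],[[0,0,0.1],0,5.5]]' | sed -n '2p;4p';python3 -m inch '[[[0,0,0.03],0,5.5],[[0,0,0.06],0,5.5],[[0,0,0.06],0,5.5]]' | sed -n '2p;4p'
```

```text
position: [0.481, 0.3278, 0.0145]
ft_force: [0.4, -0.8, -2.5]
position: [0.4811, 0.3278, 0.0135]
ft_force: [0.8, -0.3, -3.8]
position: [0.4812, 0.3278, 0.0132]
ft_force: [-1.8, -1.6, 2.6]
```

The tin has touched the tray floor. Releasing, retreating and checking.

```bash
python3 -m inch '[[[0,0,0],0,6.5],[[0,0,0],0,7],[[0,0,0],0,8],[[0,0,0],0,8.5],[[0,0,0],0,8.5]]' | sed -n '2p;4,5p'; python3 -m inch '[[[0,0,0],0,8.5],[[0,0,0],0,8.5]]' | sed -n '5p'; python3 -m inch '[[[0,0,-3],0,8.5],[[0,0,-6],0,8.5],[[0,0,-10],0,8.5],[[0,0,-14],0,8.5],[[0,0,-18],0,8.5]]' | sed -n '1,2p'; python3 -m inch '[[[0,0,0],0,8.5],[[0,0,0],0,8.5],[[0,0,0],0,8.5]]' | sed -n '1,2p'
python3 - <<'E'
from h import *
t=get("top");s=get("scene")
cv2.imwrite("pics/end.png",np.vstack([cv2.resize(t["frame"][130:350,130:510],(640,370))[70:],cv2.resize(s["frame"][150:310,130:510],(640,270))])[:,:,::-1])
w=get("wrist");hsv=cv2.cvtColor(t["frame"],cv2.COLOR_RGB2HSV)
E
```

```text
position: [0.4812, 0.3278, 0.013]
ft_force: [0.1, -0.1, -0.0]
opening: 0.0849
opening: 0.0848
t: 27.13
position: [0.4807, 0.3275, 0.1947]
t: 27.38
position: [0.4809, 0.3277, 0.1929]
```

View pics/end.png

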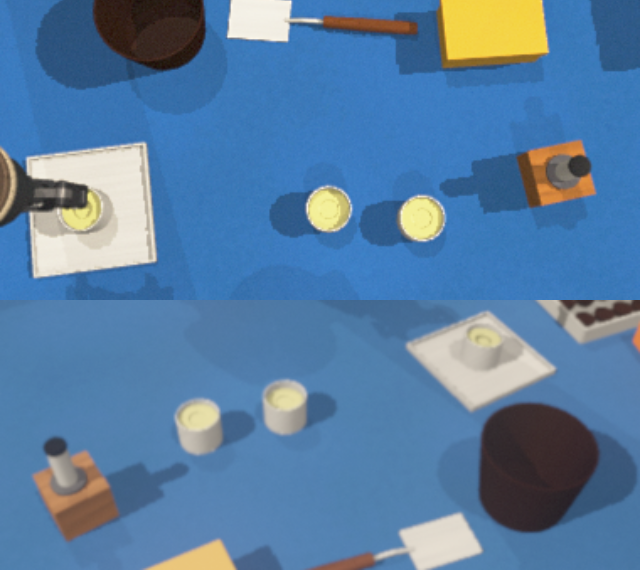

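The soft tin stands upright on the tray (top crop, about (80,210)). The other two tins have not moved, the gauge is upright in its holder, and the gripper is clear.

```bash
python3 -c "
from rig import ctrl; print(ctrl.close_job())"
```

```text
the job is handed in; nothing more can be done
None
```

I pressed all three tins to about 7.5 N, put the gauge back upright in its holder, set the softest tin (the one nearest the tray) upright on the tray, and handed the job in after about 27 s of robot time.

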